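# Pass an instrument cassette through the two-door hatch onto its dowels

### The job

Pass the blue instrument cassette into the clean side through the hatch: set it inside through the orange outer door, shut that door completely before the green inner door is opened at all, then slide the inner door well open, take the cassette out there and set it down fully home and level over both brass dowels of the grey stand, released. Never have both doors open at once, leave the outer door shut, do not drop, throw or tip the cassette, and leave the beaker, jar and screwdriver where they are.

Things in the scene. Friction and masses are not known exactly. Their poses are not given: they have to be found in the camera images.
- cassette: Blue instrument cassette, plate 150 (its x) x 70 (its y) x 10 mm, 0.28 to 0.5 kg; origin: centre of its underside, z up. Two 12 mm through holes at x = +-62 mm, y = 0. Rim 22 mm high within x = +-50 mm, open in the middle. Looks the same after a half turn. It slides on the hatch floor when pushed.
- cassette_handle (a point): Middle of the cassette's aluminium arch handle, 57 mm above its underside, over its centre: a bar along the cassette's y, 14 mm thick (x), 70 mm long (y), from 49 to 65 mm above the underside. Its two end posts (14 mm in x, 6 mm in y, outer faces at y = +-35 mm) go down to the plate and can be pushed along y.
- hatch: Fixed low chamber; origin: centre of its underside, x away from the robot, y to the clean side (left). Inner floor 8 mm up; inside 170 (x) x 230 mm (y), walls 80 mm high. Roof: two sliding doors, orange outer over y = -112 to -8 mm, green inner over y = 8 to 112 mm; 6 mm thick, tops 87 mm up. The outer rails (10 mm wide, y = +-122 mm, tops 90 mm up) run from x = -100 to 280 mm.
- hatch_mid (a point): Centre of the hatch's fixed middle rail, 85 mm above its underside; rail 10 mm wide (y = +-5 mm), 80 to 90 mm high, along x. Below it the chamber is one open space 72 mm high: a cassette lying along x slides under it on the floor from the outer to the inner half. To be lifted out it must be wholly past the rail (its centre at y over 42 mm). Inner end wall at y = 115 mm.
- outer_door (a joint): Orange outer door, slides along the hatch's x: 0 shut, 0.175 m fully open (away from the robot). Starts 0.168 to 0.175 open; the cassette goes in level only when it is nearly fully open. Stays where left; takes about 3 N to slide; hard stops at both ends. Shut means within 5 mm.
- inner_door (a joint): Green inner door, alike: 0 shut (so at the start), 0.175 m fully open (away from the robot). The cassette comes out level only when it is nearly fully open.
- outer_door_grip (a point): Point in the orange upright grip on the outer door, moving with it: a block 16 mm thick (hatch x), 56 mm long (hatch y), rising from the door's top to 123 mm above the hatch's underside; the point is on its centre, 10 mm below its top. In the hatch frame x = -65 mm + door opening, y = -60 mm.
- inner_door_grip (a point): The same for the green grip of the inner door: x = -65 mm + door opening, y = +60 mm in the hatch frame, 113 mm up.
- stand: Fixed grey stand on the clean side, 190 (its x) x 90 (its y) x 20 mm; origin: centre of its underside, z up. It carries a steel slide with two brass dowels. A cassette fully home lies on the slide with its long side along the stand's x, its underside 26 mm above the stand's underside; resting on the dowel tips it is 16 mm higher.
- stand_top (a point): Middle of the stand's top face. On it the slide (160 x 60 x 6 mm) with two upright dowels, 10 mm diameter, 16 mm tall, tips chamfered 1.5 mm, 124 mm apart along the stand's x at y = 0. The slide is clamped up to 4 mm either way along the stand's x from centred; where is not given: it must be seen or felt.
- beaker: Bystander: white beaker, 72 mm across, 85 mm tall, loose. Origin: centre of its underside.
- amber_jar: Bystander: amber jar with yellow cap, 52 mm across, 75 mm tall, loose. Origin: centre of its underside.
- screwdriver: Bystander: yellow screwdriver 170 mm long lying on the bench along its own x, loose.
Things that resemble listed ones, but are neither listed nor needed, are in the scene too. Of the things shaped like the stand, the grey one is meant.

How it is judged:
On the way, in this order (a step that is already met when the one before it is completed fails the run):
1. the cassette lies inside the hatch with the outer door shut (x of cassette in the frame of hatch between -0.03 and 0.03 m and y of cassette in the frame of hatch between -0.1 and 0.1 m and z of cassette in the frame of hatch below 0.013 m and angle between cassette's own z axis and vertical below 0.06 rad and value of joint outer_door below 0.006 m), for 0.2 s.
2. the inner door is open by more than 100 mm, with the outer door shut and the cassette still lying in the hatch (all of step 1 and value of joint inner_door above 0.1 m), for 0.1 s.
At the end, for the whole second after the job is handed in: The cassette lies fully home over both dowels of the stand: underside 26 mm above the stand's underside (at most 2.5 mm more), level within 2 degrees, centred on the stand within 3 mm across and 7 mm along, released and at rest; the outer door is shut within 6 mm. The inner door may stay open (x of cassette in the frame of stand between -0.007 and 0.007 m and y of cassette in the frame of stand between -0.003 and 0.003 m and z of cassette in the frame of stand between 0.023 and 0.0285 m and angle between cassette's own z axis and vertical below 0.035 rad and angle between the x axis of cassette and the x axis of stand, either way round below 0.05 rad and linear speed of cassette below 0.02 m/s and value of joint outer_door below 0.006 m and contact force between cassette and the fingers below 0.2 N); the robot touches nothing.
It fails at once if both doors open at once (each more than 8 mm) (value of joint each of outer_door, inner_door above 0.008 m).
It fails at once if the cassette tipped by more than 30 degrees (angle between cassette's own z axis and vertical above 0.52 rad).
It fails at once if the cassette dropped or thrown (faster than 0.9 m/s) (linear speed of cassette above 0.9 m/s).
It fails at once if the beaker, the jar or the screwdriver displaced by more than 25 mm (distance of any of beaker, amber_jar, screwdriver from where it was at the start of the episode above 0.025 m).
It also fails if it takes over 72 s, if anything falls off the work surface, if the arm or the gripper's body presses on something with over 40 N, if the wrist force passes 120 N, or if a joint passes its speed limit or range.

### The arm

A 6-joint arm with a two-finger parallel gripper is mounted at the origin on the work surface. World frame = base frame: x ahead of the robot, y to its left, z up, the work surface at z = 0. Lengths are in m, angles in rad, forces in N, time in s.
With the tool pointing down it reaches from about 0.375 to 0.9 m from the base axis. Payload 3.1 kg.
Tool frame: the origin (TCP) lies midway between the tips of the shut fingers; the grasp point (between the pads) lies 19 mm behind it; z points along the fingers, y is the line along which they close (so a half turn about z gives the same grasp; the last joint's range is limited). The gripper opens to 85 mm and grips with 20 to 120 N. Pads are 22 mm wide; open, the fingers measure 114 mm over their backs; the gripper's body (76 mm by 85 mm) begins 54 mm behind the grasp point. The pads swing forward as they close: fully open they stand 13 mm farther back than shut.
Start: joints at [0.94, 0.527, 1.433, -0, 1.181, -0.178], TCP at [0.273, 0.562, 0.231] pointing down, gripper open.
Joint ranges: [-3.08, 3.08], [-0.75, 2.2], [0.22, 2.44], [-1.43, 4.57], [0, 2.65], [-2.85, 2.85]. Speed limits (rad/s): [2.79, 2.79, 3.14, 3.14, 3.14, 3.14].

### API

Orientations are given as a unit quaternion [x, y, z, w].
In Python, from station import manip gives the robot as it stands.
- The arm moves only by the tool step_arm, never from a script. Its argument "targets" is text: rows parted by semicolons, each of 4 numbers parted by spaces: the shift along the tool's x, y, z in mm, then the turn about the tool's z in degrees. A call has 1 to 12 rows; each row is the pose to reach, as a shift and turn from the pose commanded when the call began, along the tool's axes at that moment; what a row does not reach only later rows make up. A row lasts 1/10 s, in which the tool goes at most 50 mm and 8.59 degrees, less where a joint would pass 70% of its speed; a pose out of reach is approached as far as the arm can. A call with a gripper value outside its range is refused whole. "gripper" is the closure, from 0 (fully open) to 1 (shut), set as the call begins (left out, the last holds). The fingers move at their own pace and stop on an object; "squeeze" is the grip in N (left out, the last holds). Time passes only in rows, so rows that repeat a pose let the fingers close. It gives the time, the measured TCP pose, the force, the opening and the grip force at its end, in the units of the state.
- manip.sense(): the state, without advancing time (a new reading comes with each control period).
- manip.snapshot(name): name is "scene" or "top" or "wrist"; returns the picture (400x640x3 uint8, red, green, blue); there is no depth.
- manip.get_calibration(name): a dict with "fov_y" (degrees; the focal length in pixels is half the picture's height over the tangent of half this angle, whatever the lens; pixels are square), "cx", "cy" (the principal point, pixels), "extrinsics" (4x4, takes a point from camera to world coordinates); the wrist camera has in their place "tool_from_camera" (4x4, takes a point from camera to tool coordinates, whose origin is the TCP and whose axes are the flange's). Camera axes: x right, y down, z forward; pixel columns grow to the right and rows downward; lengths in m; the calibration is good to about 2 mm. A picture is of the moment at which its call begins: read the wrist's pose just before it. get_calibration takes no time and is no camera call.
- manip.sign_off(): hands the job in; it is judged then, once.
Trained networks look in the newest picture that a camera, given by its name, has taken for a name from the list of things; names that differ only in an ending like _2 or _b are one class to them, and where a whole thing is asked for, a point or a joint stands for the part that bears it (a point fixed in the world has none). Each returns a list of dicts, best first, with "p" (0 to 1); they miss things now and then, are a little off and sometimes report something else, mostly with a low value. They report only what shows in the picture. A call takes as long as a camera call. They do not tell look-alikes from the thing itself.
- manip.recognise(camera, query): "position" ([column, row] in pixels, amid what is visible of it).
- manip.masks_of(camera, query): "pixels" (400x640 bool, what is visible of it) and "position" ([column, row] in pixels, amid what is visible of it).
- manip.mark_of(camera, query): "position" ([column, row] in pixels: a listed point, or the origin of a listed thing).
The state is a dict: "t": time; "q": joint angles; "qd": joint speeds; "tau": joint torques, N m; "tcp_pos": TCP position; "tool_rot": TCP orientation; "force": force on the tool from outside, world axes, zero at the start; "ft_torque": the same for the moment, N m; "finger_gap": opening from 0.0 (shut) to 1.0 (fully open); "gripper_force": force on a finger pad.
Only numpy, scipy, OpenCV 4.12 (cv2) and the standard library are available. Lean on these libraries where they do the work, as an engineer would, in place of code of your own. Each camera call takes 0.05 s, during which the arm holds its last target. There are 200 camera calls.

## Working session

There is one attempt and no reset: what is moved stays moved. The work goes in short steps, Python scripts to look and compute and a tool call to move; the robot and the scene stay as the last step left them, time stands still between calls to the robot, and variables do not carry over. Pictures are saved under pics/ and viewed, at most 10 in all, crops included, and the job is handed in when it is done.

Besides the shell and the picture viewer there is one more tool, called by a JSON object that holds its "op" and its "data", one argument or row to a line. step_arm: Moves the arm, as the interface text tells. Its arguments: {"type":"object","properties":{"targets":{"type":"string"},"gripper":{"type":"number"},"squeeze":{"type":"number"}},"required":["targets"]}

```bash
mkdir -p pics; ls; cat > h.py <<'E'
import numpy as np, cv2
from station import manip
from scipy.spatial.transform import Rotation as R
def cam(n):
    c=manip.get_calibration(n); f=200/np.tan(np.radians(c['fov_y'])/2)
    if n=='wrist':
        s=manip.sense(); T=np.eye(4); T[:3,:3]=R.from_quat(s['tool_rot']).as_matrix(); T[:3,3]=s['tcp_pos']
        E=T@np.array(c['tool_from_camera'])
    else: E=np.array(c['extrinsics'])
    return f,c['cx'],c['cy'],E
def ray(C,p):
    f,cx,cy,E=C; d=E[:3,:3]@np.array([(p[0]-cx)/f,(p[1]-cy)/f,1]); return E[:3,3],d/np.linalg.norm(d)
def atz(C,p,z):
    o,d=ray(C,p); return o+d*(z-o[2])/d[2]
def tri(rs):
    A=0;b=0
    for o,d in rs:
        M=np.eye(3)-np.outer(d,d); A=A+M; b=b+M@o
    x=np.linalg.solve(A,b); return x,[round(float(np.linalg.norm((np.eye(3)-np.outer(d,d))@(x-o)))*1000,1) for o,d in rs]
def proj(C,P):
    f,cx,cy,E=C; q=E[:3,:3].T@(np.array(P)-E[:3,3]); return np.array([cx+f*q[0]/q[2],cy+f*q[1]/q[2]])
def save(n,name): 
    im=manip.snapshot(n); cv2.imwrite('pics/'+name,im[:,:,::-1]); return im
E
cat > a.py <<'E'
from h import *
a=save('scene','s0.png');b=save('top','t0.png')
cv2.imwrite('pics/both.png',cv2.resize(np.vstack([a,b])[:,:,::-1],(480,600)))
for n in ('scene','top'):
    C=cam(n);print(n,C[0],C[3][:3,3].round(3))
    for q in ['cassette','cassette_handle','hatch','hatch_mid','outer_door_grip','inner_door_grip','stand','stand_top','beaker','amber_jar','screwdriver']:
        print(q,[(np.round(r['position']).tolist(),round(r['p'],2)) for r in manip.mark_of(n,q)][:4])
print(manip.sense())
E
python3 a.py
```

```text
pics
scene 483.09345365201193 [ 1.17  -0.384  1.012]
cassette [([190.0, 281.0], 0.94), ([408.0, 176.0], 0.17)]
cassette_handle [([184.0, 270.0], 0.74)]
hatch [([327.0, 231.0], 0.9), ([186.0, 269.0], 0.38), ([412.0, 181.0], 0.34)]
hatch_mid [([327.0, 215.0], 0.81)]
outer_door_grip [([329.0, 249.0], 0.56)]
inner_door_grip [([336.0, 182.0], 0.55)]
stand [([220.0, 212.0], 0.94), ([409.0, 182.0], 0.91), ([228.0, 373.0], 0.51), ([333.0, 232.0], 0.49)]
stand_top [([409.0, 174.0], 0.56)]
beaker [([380.0, 132.0], 0.63)]
amber_jar [([229.0, 373.0], 0.86)]
screwdriver [([478.0, 236.0], 0.56), ([324.0, 213.0], 0.25)]
top 369.64077021862136 [ 0.283 -0.018  1.038]
cassette [([443.0, 232.0], 0.77)]
cassette_handle [([443.0, 229.0], 0.73)]
hatch [([324.0, 191.0], 0.7)]
hatch_mid [([320.0, 185.0], 0.61)]
outer_door_grip [([353.0, 149.0], 0.67)]
inner_door_grip [([292.0, 204.0], 0.56)]
stand [([218.0, 192.0], 0.92), ([379.0, 279.0], 0.78)]
stand_top [([213.0, 188.0], 0.83), ([378.0, 280.0], 0.83)]
beaker [([178.0, 270.0], 0.82), ([214.0, 193.0], 0.38)]
amber_jar [([455.0, 149.0], 0.7), ([223.0, 107.0], 0.5)]
screwdriver [([224.0, 107.0], 0.64)]
{'t': 1.2, 'q': array([ 9.39480706e-01,  5.27481174e-01,  1.43268173e+00,  1.86184753e-05,
        1.18139410e+00, -1.78479882e-01]), 'qd': array([-2.87991283e-04, -7.92348413e-04, -9.74078188e-05, -1.22616220e-03,
        2.13943904e-04, -1.40110402e-03]), 'tau': array([ 4.42743169e-05, -4.42326593e+01, -1.78419775e+01, -1.64056873e-04,
        8.96296497e-04,  2.64369424e-05]), 'tcp_pos': array([0.27340021, 0.56201931, 0.23132781]), 'tool_rot': array([ 2.24491712e-01,  9.74475998e-01,  1.97772175e-05, -8.93919224e-07]), 'force': array([-0.02102565, -0.26831011, -0.20015338]), 'ft_torque': array([-0.02636917, -0.02636359,  0.07119481]), 'gripper_force': 0.0, 'finger_gap': 0.9973634308768782}
```

View pics/both.png

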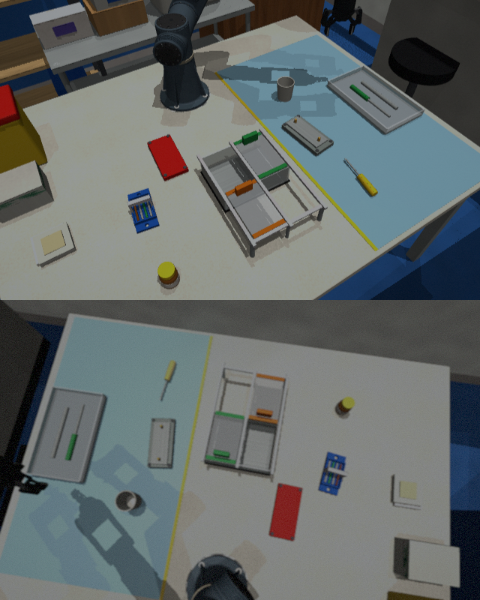

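```bash
cat > b.py <<'E'
from h import *
S=cam('scene');T=cam('top')
P={'cassette':((190,281),(443,232)),'handle':((184,270),(443,229)),'hatch':((327,231),(324,191)),'mid':((327,215),(320,185)),'og':((329,249),(353,149)),'ig':((336,182),(292,204)),'standtop':((409,174),(213,188)),'beaker':((380,132),(178,270)),'jar':((229,373),(455,149)),'scr':((478,236),(224,107)),'otherst':((220,212),(379,279))}
for k,(a,b) in P.items():
    x,r=tri([ray(S,a),ray(T,b)]);print(k,x.round(3),r)
E
python3 b.py
```

```text
cassette [ 0.451 -0.362 -0.002] [1.6, 1.6]
handle [ 0.45  -0.356  0.04 ] [7.5, 7.5]
hatch [ 0.513 -0.01   0.023] [4.4, 4.4]
mid [ 0.512 -0.002  0.083] [0.8, 0.8]
og [ 0.617 -0.068  0.111] [5.9, 5.9]
ig [0.446 0.062 0.107] [1.0, 1.0]
standtop [0.47  0.292 0.032] [1.1, 1.1]
beaker [ 0.235  0.359 -0.018] [2.2, 2.2]
jar [ 0.707 -0.376 -0.01 ] [5.6, 5.6]
scr [0.724 0.32  0.009] [1.0, 1.0]
otherst [ 0.292 -0.206 -0.   ] [6.7, 6.7]
```

The composite shows (full-resolution pixels) the blue cassette at scene (190,281) / top (443,232) and the hatch at scene (327,231), with its orange door open and its green door shut.

Two things are shaped like the stand:
- The grey one with brass dowels at scene (409,174) / top (213,188), on the clean side.
- A red one at scene (220,212) / top (379,279), which is a look-alike.

The grey one is meant. I'll confirm it in a near wrist view.

```bash
cat >> h.py <<'E'
def go(x,y,z,yaw):
    s=manip.sense(); M=R.from_quat(s['tool_rot']).as_matrix(); p=np.array(s['tcp_pos'])
    cur=np.degrees(np.arctan2(M[1,1],M[0,1])); d=1000*M.T@(np.array([x,y,z])-p)
    t=-(yaw-cur); t=(t+90)%180-90
    print('shift',d.round(1),'turn',round(t,2),'alt',round(t-np.sign(t)*180,1),'q6',s['q'][5].round(2),'curyaw',round(cur,2),'rows',round(np.linalg.norm(d)/50,1),round(abs(t)/8.59,1))
E
python3 - <<'E'
from h import *
print(np.round(manip.get_calibration('wrist')['tool_from_camera'],3),cam('wrist')[0])
go(0.42,0.28,0.33,0)
E
```

```text
[[-0.    -0.944 -0.33   0.084]
 [ 1.    -0.     0.    -0.   ]
 [-0.    -0.33   0.944 -0.143]
 [ 0.     0.     0.     1.   ]] 330.1311865264295
shift [-255.2 -189.4  -98.7] turn 64.05 alt -115.9 q6 -0.18 curyaw 64.05 rows 6.7 7.5
```

```bash
python3 - <<'E'
from h import *
go(0.47,0.325,0.22,0)
E
```

```text
shift [-280.5 -127.1   11.3] turn 64.05 alt -115.9 q6 -0.18 curyaw 64.05 rows 6.2 7.5
```

{"op": "step_arm", "data": {
  "targets": "-280 -127 11 64; -280 -127 11 64; -280 -127 11 64; -280 -127 11 64; -280 -127 11 64; -280 -127 11 64; -280 -127 11 64; -280 -127 11 64; -280 -127 11 64; -280 -127 11 64; -280 -127 11 64",
  "gripper": 0
}}

```text
t: 2.3
tcp_pos: [0.4693, 0.3257, 0.2204]
tool_rot: [0.706, 0.708, 0.0, 0.0]
force: [-0.2, -0.1, -0.8]
finger_gap: 1.002
gripper_force: 0.0
```

```bash
python3 - <<'E'
from h import *
s=manip.sense();print(s['tcp_pos'].round(4),s['q'].round(2),s['qd'].round(3))
C=cam('wrist');np.save('c1.npy',np.array([C[3],np.diag([C[0],C[1],C[2],0])]))
im=save('wrist','w1.png')
for q in ['stand','stand_top']: print([(np.round(r['position'],1).tolist(),round(r['p'],2),atz(C,r['position'],.02).round(4).tolist()) for r in manip.mark_of('wrist',q)])
E
```

```text
[0.4693 0.3257 0.2204] [0.41 0.47 1.58 0.   1.09 0.41] [ 0.005 -0.001  0.    -0.001 -0.001  0.006]
[]
[]
```

View pics/w1.png

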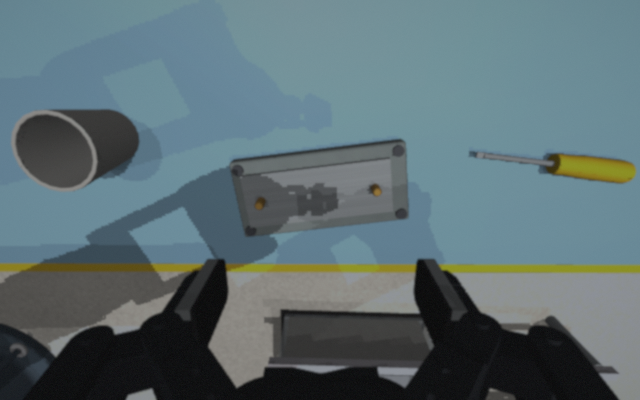

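The wrist view confirms the grey stand: brass dowels at (260,204) and (377,190), screws at its corners, beaker at left and yellow screwdriver at right.

```bash
cat > brass.py <<'E'
from h import *
def brass(im,C,z=.042,box=None):
    hsv=cv2.cvtColor(im,cv2.COLOR_RGB2HSV); m=cv2.inRange(hsv,(8,110,60),(24,255,255))
    n,l,st,ce=cv2.connectedComponentsWithStats(m)
    out=[]
    for i in range(1,n):
        if 15<st[i,4]<800: 
            out.append(ce[i]); print(ce[i].round(1),st[i].tolist(),atz(C,ce[i],z).round(4))
    return out
E
python3 - <<'E'
from brass import *
im=cv2.imread('pics/w1.png')[:,:,::-1].copy(); C=cam('wrist'); brass(im,C,.036)
print(proj(C,(0.47,0.292,0.02)))
go(0.46,0.34,0.14,0)
E
```

```text
[585.8 167.6] [551, 154, 81, 29, 420] [0.7417 0.3238 0.036 ]
[376.2 190.2] [373, 185, 8, 11, 64] [0.5285 0.2989 0.036 ]
[259.3 203.5] [255, 198, 9, 11, 67] [0.4051 0.2838 0.036 ]
[231.6 265.7] [225, 264, 18, 7, 66] [0.3692 0.2079 0.036 ]
[320.33317307 191.39054758]
shift [14.3 -9.2 80.4] turn 0.14 alt -179.9 q6 0.41 curyaw 0.14 rows 1.6 0.0
```

{"op": "step_arm", "data": {
  "targets": "14 -9 40 0; 14 -9 80 0; 14 -9 80 0; 14 -9 80 0"
}}

```text
t: 2.85
tcp_pos: [0.4604, 0.3395, 0.1403]
tool_rot: [0.707, 0.708, -0.001, -0.0]
force: [0.1, -0.3, 1.1]
finger_gap: 1.0
gripper_force: 0.0
```

```bash
python3 - <<'E'
from brass import *
C=cam('wrist'); im=save('wrist','w2.png'); b=brass(im,C,.036)
c=np.load('c1.npy'); C1=(c[1][0,0],c[1][1,1],c[1][2,2],c[0])
b=sorted([p for p in b if 150<p[0]<480 and p[1]<250],key=lambda p:p[0])
for p,q in zip(b,[(259.3,203.5),(376.2,190.2)]): print(tri([ray(C,p),ray(C1,q)]))
# next: look over hatch on the way to cassette
go(0.5,0.08,0.27,0)
E
```

```text
[630.  201.7] [621, 189, 19, 27, 180] [0.709  0.3304 0.036 ]
[401.7 236.6] [397, 229, 11, 15, 116] [0.5287 0.2991 0.036 ]
[254.3 252.5] [249, 244, 11, 17, 128] [0.4051 0.2839 0.036 ]
(array([0.45952907, 0.39974376, 0.27991116]), [20.8, 20.8])
shift [-259.8   38.3 -128.6] turn 0.08 alt -179.9 q6 0.44 curyaw 0.08 rows 5.8 0.0
```

{"op": "step_arm", "data": {
  "targets": "-40 50 -50 0; -90 70 -90 0; -140 70 -130 0; -190 70 -130 0; -240 70 -130 0; -290 70 -130 0; -310 70 -130 0; -310 70 -130 0; -310 70 -130 0"
}}

```text
t: 3.8
tcp_pos: [0.5325, 0.0261, 0.2735]
tool_rot: [0.708, 0.706, 0.002, 0.003]
force: [0.6, -0.2, -0.5]
finger_gap: 0.999
gripper_force: 0.0
```

```bash
python3 - <<'E'
from h import *
C=cam('wrist'); im=save('wrist','w3.png');print(C[3][:3,3])
for q,z in [('hatch',.0),('hatch_mid',.085),('outer_door_grip',.113),('inner_door_grip',.113)]: print(q,[(np.round(r['position'],1).tolist(),round(r['p'],2),atz(C,r['position'],z).round(4).tolist()) for r in manip.mark_of('wrist',q)])
E
```

```text
[0.53256214 0.11091114 0.41637645]
hatch [([298.1, 172.4], 0.8, [0.5056, -0.0069, 0.0])]
hatch_mid [([298.7, 194.5], 0.86, [0.5111, -0.0072, 0.085])]
outer_door_grip [([399.9, 259.8], 0.55, [0.6173, -0.0708, 0.113])]
inner_door_grip [([226.7, 142.0], 0.93, [0.4479, 0.0546, 0.113])]
```

View pics/w3.png

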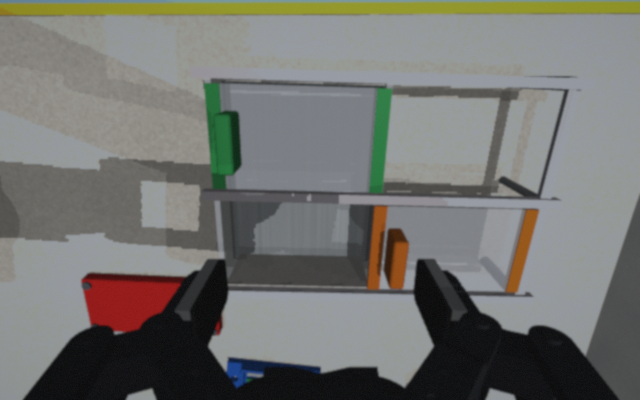

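The wrist view shows the hatch: green grip at (227,142), orange grip at (398,260) with the outer door open, middle rail from (205,193) to (557,200), and the outer half open over columns 225–370.

```bash
python3 - <<'E'
from h import *
C=cam('wrist')
for n,pts in dict(mid=[(203,194),(557,200)],left=[(195,77),(580,82)],right=[(220,291),(532,295)],green=[(212,82),(218,189)],orange=[(529,209),(514,292)],og=[(401,229),(400,288)]).items():
    a,b=[atz(C,p,.09) for p in pts]; d=b-a; print(n,a.round(3),b.round(3),np.linalg.norm(d).round(3),np.degrees(np.arctan2(d[1],d[0])).round(2))
im=cv2.imread('pics/w3.png',0)
seg=cv2.createLineSegmentDetector().detect(im)[0][:,0]
for s in seg:
    L=np.hypot(s[2]-s[0],s[3]-s[1])
    if L>70 and 60<s[1]<310:
        a,b=atz(C,s[:2],.09),atz(C,s[2:],.09);d=b-a; print(s.round(1),a.round(4)[:2],b.round(4)[:2],(np.degrees(np.arctan2(d[1],d[0]))%180).round(2))
go(0.45,-0.33,0.27,0)
s=manip.sense();print(s['tcp_pos'],s['tool_rot'])
E
```

```text
mid [0.41 0.   0.09] [ 0.78  -0.005  0.09 ] 0.37 -0.92
left [0.416 0.115 0.09 ] [0.774 0.112 0.09 ] 0.358 -0.56
right [ 0.416 -0.119  0.09 ] [ 0.779 -0.124  0.09 ] 0.363 -0.8
green [0.431 0.111 0.09 ] [0.426 0.006 0.09 ] 0.105 -92.66
orange [ 0.753 -0.016  0.09 ] [ 0.757 -0.12   0.09 ] 0.104 -87.56
og [ 0.619 -0.039  0.09 ] [ 0.624 -0.114  0.09 ] 0.075 -86.15
[ 88.1 272.  183.2 276.2] [ 0.2689 -0.0935] [ 0.3758 -0.0988] 177.16
[568.1  90.3 539.7 197.9] [0.7644 0.1045] [ 0.7615 -0.0032] 88.46
[537.1 191.6 563.6  90.4] [0.7573 0.0038] [0.7602 0.1043] 88.32
[350.6 203.7 421.9 204. ] [ 0.5637 -0.0101] [ 0.6388 -0.0102] 179.9
[410.7 293.8 230.6 290.3] [ 0.6373 -0.1224] [ 0.4282 -0.1177] 178.73
[559.4 199.7 339.4 194.4] [ 0.7826 -0.0052] [5.517e-01 3.000e-04] 178.64
[469.4  87.8 566.9  87.1] [0.6712 0.1065] [0.7625 0.1074] 0.55
[210.5  77.9 385.6  83.8] [0.4298 0.1146] [0.5924 0.1099] 178.32
[383.2 180.5 489.4 185.8] [0.5964 0.0156] [0.7065 0.01  ] 177.08
[226.9 188.2 365.6 191.7] [0.4352 0.0069] [0.5789 0.0033] 178.56
[210.2 162.  203.   80.4] [0.4209 0.0346] [0.4226 0.1124] 88.78
[421.9 
[... 542 characters left out ...]
92.4] [ 0.7633 -0.0173] [ 0.7602 -0.1203] 88.29
[251.9 253.6 344.4 255.6] [ 0.456  -0.0696] [ 0.5588 -0.072 ] 178.67
[230.6 286.  374.4 289.1] [ 0.4287 -0.1119] [ 0.5947 -0.1159] 178.62
[373.5 206.7 367.1 285.5] [ 0.588  -0.0134] [ 0.5861 -0.1111] 88.85
[503.4 289.4 522.  211.3] [ 0.7443 -0.1162] [ 0.746  -0.0184] 88.98
[288.2 193.4 203.1 191. ] [0.4984 0.0013] [0.4103 0.0038] 178.41
[367.5 190.5 374.6  90.5] [0.5808 0.0047] [0.5825 0.1038] 88.98
[178.1 282.5  86.9 278.7] [ 0.3689 -0.1073] [ 0.2655 -0.1023] 177.25
shift [-360.4  -81.9    0.8] turn 0.16 alt -179.8 q6 -0.16 curyaw 0.16 rows 7.4 0.0
[0.53092653 0.03063493 0.27099072] [7.06139377e-01 7.08072645e-01 4.51569574e-04 3.25789346e-04]
```

```bash
cat > hat.py <<'E'
from h import *
C=cam('wrist'); im=save('wrist','w4.png')
g=cv2.cvtColor(im,cv2.COLOR_RGB2GRAY)
ax=np.radians(-1.4);u=np.array([np.cos(ax),np.sin(ax)]);v=np.array([-u[1],u[0]])
for s in cv2.createLineSegmentDetector().detect(g)[0][:,0]:
    if np.hypot(s[2]-s[0],s[3]-s[1])>70 and 60<s[1]<310:
        a,b=atz(C,s[:2],.09)[:2],atz(C,s[2:],.09)[:2];d=b-a;t=(np.degrees(np.arctan2(d[1],d[0]))%180)
        c=(a+b)/2-np.array([.512,0]); print(s.round(),'u',(u@c).round(4),'v',(v@c).round(4),t.round(1))
for q,z in [('hatch',.0),('hatch_mid',.085),('outer_door_grip',.113),('inner_door_grip',.113)]: print(q,[(np.round(r['position'],1).tolist(),round(r['p'],2),atz(C,r['position'],z).round(4).tolist()) for r in manip.mark_of('wrist',q)])
E
python3 hat.py
```

```text
[ 89. 274. 182. 279.] u -0.1877 v -0.104 176.7
[413. 300. 231. 294.] u 0.0254 v -0.1263 178.1
[573.  96. 543. 205.] u 0.255 v 0.0504 88.1
[540. 198. 568.  97.] u 0.2506 v 0.0536 88.0
[517. 206. 392. 201.] u 0.1613 v -0.0055 178.0
[213.  83. 388.  90.] u -0.0011 v 0.1076 178.0
[229. 193. 368. 197.] u -0.0024 v -0.0004 178.1
[416. 210. 539. 214.] u 0.1875 v -0.015 177.9
[212. 163. 206.  84.] u -0.0897 v 0.0691 88.5
[392.  90. 524.  94.] u 0.1468 v 0.1059 178.5
[501. 104. 396. 100.] u 0.1387 v 0.0971 178.0
[514. 103. 496. 185.] u 0.201 v 0.0568 88.2
[328.  92. 234.  88.] u -0.0195 v 0.1036 178.1
[485. 188. 502. 106.] u 0.1905 v 0.0536 88.2
[394. 101. 385. 184.] u 0.087 v 0.0551 88.0
[368. 291. 231. 287.] u -0.0011 v -0.1158 178.1
[241. 257. 346. 260.] u -0.0083 v -0.0759 178.2
[231. 290. 369. 294.] u -0.0003 v -0.1202 178.0
[542. 216. 519. 299.] u 0.2562 v -0.0703 88.1
[376. 212. 369. 289.] u 0.0791 v -0.0658 88.7
[505. 296. 525. 216.] u 0.2392 v -0.0687 88.6
[370. 196. 377.  97.] u 0.0714 v 0.0503 88.8
[176. 285.  88. 281.] u -0.1934 v -0.113 176.6
[306. 199. 206. 195.] u -0.0475 v -0.004 177.7
hatch [([302.7, 177.8], 0.91, [0.5089, -0.0087, 0.0])]
hatch_mid [([301.4, 198.5], 0.8, [0.5118, -0.0062, 0.085])]
outer_door_grip [([399.0, 267.2], 0.68, [0.6145, -0.0724, 0.113])]
inner_door_grip [([224.2, 149.3], 0.59, [0.443, 0.0524, 0.113])]
```

{"op": "step_arm", "data": {
  "targets": "-50 -12 0 0; -100 -25 0 0; -150 -37 0 0; -200 -49 0 0; -250 -62 0 0; -300 -74 0 0; -340 -80 10 0; -360 -82 30 0; -360 -82 30 0; -360 -82 30 0; -360 -82 30 0; -360 -82 30 0"
}}

```text
t: 5.5
tcp_pos: [0.4499, -0.3295, 0.2412]
tool_rot: [0.706, 0.708, 0.0, 0.001]
force: [-0.1, -0.7, 1.4]
finger_gap: 1.003
gripper_force: 0.0
```

```bash
cat > cas.py <<'E'
from h import *
import sys
C=cam('wrist'); im=save('wrist',sys.argv[1]); s=manip.sense();print(s['tcp_pos'].round(4),s['qd'].round(3))
np.save('c2.npy',np.array([C[3],np.diag([C[0],C[1],C[2],0])]))
for q,z in [('cassette',.0),('cassette_handle',.057)]: print(q,[(np.round(r['position'],1).tolist(),round(r['p'],2),atz(C,r['position'],z).round(4).tolist()) for r in manip.mark_of('wrist',q)])
hsv=cv2.cvtColor(im,cv2.COLOR_RGB2HSV); m=cv2.inRange(hsv,(100,120,30),(130,255,255))
ys,xs=np.nonzero(m); w=np.array([atz(C,p,.01)[:2] for p in zip(xs[::5],ys[::5])],np.float32)
r=cv2.minAreaRect(w*1000);print(r)
E
python3 cas.py w5.png
```

```text
[ 0.4499 -0.3296  0.2411] [-0.003  0.001 -0.003 -0.001 -0.002  0.   ]
cassette [([324.2, 177.7], 0.92, [0.4556, -0.3599, 0.0])]
cassette_handle [([325.5, 194.8], 0.85, [0.4563, -0.3615, 0.057])]
((453.64111328125, -361.2313232421875), (74.44514465332031, 147.8104248046875), 81.61064147949219)
```

View pics/w5.png

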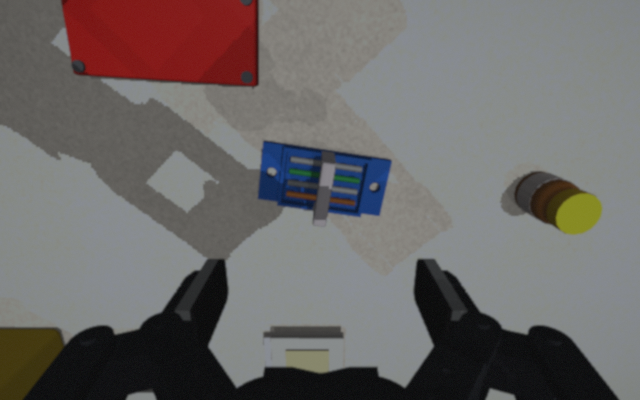

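The wrist view shows the one blue cassette at (325,180). It has holes at (272,172) and (375,187) and a handle bar at (325,190). The jar at right is clear, and the red plate at upper left is the look-alike.

```bash
python3 - <<'E'
from h import *
C=cam('wrist')
a,b=atz(C,(272,172),.01),atz(C,(375,187),.01);d=b-a
print(a,b,np.linalg.norm(d),(a+b)/2,np.degrees(np.arctan2(d[1],d[0])))
S=cam('scene')
print(tri([ray(C,(325.5,194.8)),ray(S,(184,270))]))
go(.455,-.361,.14,-8.4)
E
```

```text
[ 0.39391683 -0.35039685  0.01      ] [ 0.51595134 -0.36871207  0.01      ] 0.12340124969404667 [ 0.45493408 -0.35955446  0.01      ] -8.535376771065293
(array([ 0.45615623, -0.36296305,  0.05403111]), [0.0, 0.0])
shift [-31.1   5.1 101.1] turn 8.55 alt -171.5 q6 -0.84 curyaw 0.15 rows 2.1 1.0
```

{"op": "step_arm", "data": {
  "targets": "-31 5 50 8.5; -31 5 100 8.5; -31 5 140 8.5; -31 5 170 8.5; -31 5 190 8.5; -31 5 203 8.5; -31 5 203 8.5; -31 5 203 8.5"
}}

```text
t: 6.45
tcp_pos: [0.4549, -0.3621, 0.0381]
tool_rot: [0.757, 0.653, -0.0, 0.001]
force: [-0.2, -0.2, 0.0]
finger_gap: 1.003
gripper_force: 0.0
```

{"op": "step_arm", "data": {
  "targets": "0 0 0 0; 0 0 0 0; 0 0 0 0; 0 0 0 0; 0 0 0 0; 0 0 0 0",
  "gripper": 1,
  "squeeze": 60
}}

```text
t: 7.05
tcp_pos: [0.4543, -0.3618, 0.0378]
tool_rot: [0.757, 0.653, -0.0, 0.0]
force: [-0.9, -0.4, 4.5]
finger_gap: 0.148
gripper_force: 59.4
```

```bash
python3 cas.py w6.png;  python3 -c "
from h import *
s=manip.sense();print(s['finger_gap'],s['gripper_force'],s['force'])"
```

```text
[ 0.4543 -0.3619  0.0378] [-0.     0.    -0.    -0.     0.001 -0.   ]
cassette [([318.8, 225.9], 0.73, [0.4542, -0.3614, 0.0])]
cassette_handle [([319.7, 278.1], 0.78, [0.455, -0.3599, 0.057])]
((454.877197265625, -363.1082458496094), (79.30424499511719, 149.39161682128906), 81.53846740722656)
0.1533391642637863 59.53137516975403 [-0.93991512  0.1014391   5.32026815]
```

```bash
python3 - <<'E'
from h import *
go(.509,-.066,.170,-2)
E
```

```text
shift [ 300.7   10.7 -132.3] turn -6.44 alt 173.6 q6 -0.72 curyaw -8.44 rows 6.6 0.7
```

{"op": "step_arm", "data": {
  "targets": "0 0 -15 0; 0 0 -45 0; 0 0 -80 0; 0 0 -115 0; 30 1 -132 -1; 70 2 -132 -3; 110 4 -132 -4; 150 6 -132 -5; 190 8 -132 -6; 225 9 -132 -6.4; 255 10 -132 -6.4; 280 10 -132 -6.4"
}}

```text
t: 8.4
tcp_pos: [0.5048, -0.084, 0.1694]
tool_rot: [0.719, 0.695, -0.0, -0.001]
force: [0.5, 0.2, -2.9]
finger_gap: 0.155
gripper_force: 58.9
```

{"op": "step_arm", "data": {
  "targets": "15 1 0 0; 21 1 0 0; 21 1 0 0; 21 1 0 0; 21 1 0 0"
}}

```text
t: 8.9
tcp_pos: [0.5072, -0.0664, 0.1693]
tool_rot: [0.72, 0.694, -0.0, 0.0]
force: [-0.3, -0.1, -3.3]
finger_gap: 0.156
gripper_force: 58.9
```

```bash
cat > f.py <<'E'
from h import *
C=cam('wrist'); im=save('wrist','w7.png')
for q,z in [('hatch_mid',.085),('outer_door_grip',.113),('inner_door_grip',.113),('cassette_handle',.17+.019)]: print(q,[(np.round(r['position'],1).tolist(),round(r['p'],2),atz(C,r['position'],z).round(4).tolist()) for r in manip.mark_of('wrist',q)])
go(.509,-.066,.046,-2);s=manip.sense();print(s['force'],s['finger_gap'])
E
python3 f.py
```

```text
hatch_mid [([321.8, 120.1], 0.83, [0.511, -0.0092, 0.085]), ([482.2, 218.8], 0.69, [0.6286, -0.0865, 0.085])]
outer_door_grip []
inner_door_grip [([194.7, 13.1], 0.76, [0.4448, 0.0533, 0.113])]
cassette_handle []
shift [-1.000e-01  1.900e+00  1.233e+02] turn -0.09 alt 179.9 q6 -0.31 curyaw -2.09 rows 2.5 0.0
[-0.2281613  -0.72597949 -3.50715516] 0.15178597389719617
```

View pics/w7.png

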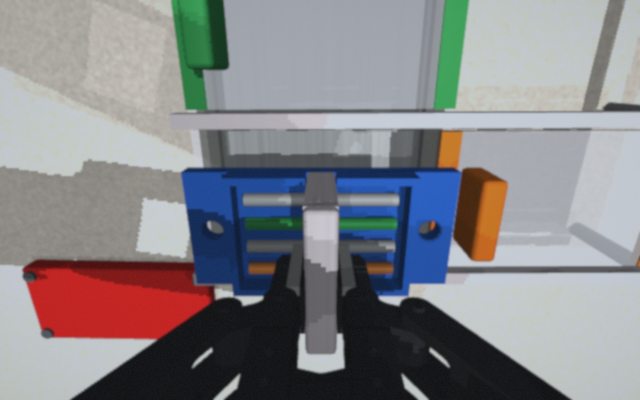

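The wrist view shows the held cassette over the outer opening, the middle rail at row 120, the orange grip at (480,213) and the hatch interior visible behind the cassette. It is aligned, so I'll lower it.

{"op": "step_arm", "data": {
  "targets": "0 0 30 0; 0 0 55 0; 0 0 75 0; 0 0 90 0; 0 0 103 0; 0 0 113 0; 0 0 119 0; 0 0 122 0; 0 0 124 0; 0 0 124 0"
}}

```text
t: 10.15
tcp_pos: [0.5075, -0.0654, 0.0459]
tool_rot: [0.72, 0.694, 0.0, 0.001]
force: [-0.0, -0.6, -2.9]
finger_gap: 0.153
gripper_force: 59.0
```

{"op": "step_arm", "data": {
  "targets": "0 0 1 0; 0 0 1 0; 5 0 1 0; 10 0 1 0; 15 0 1 0; 20 0 1 0; 25 0 1 0; 30 0 1 0; 34 0 1 0; 34 0 1 0; 34 0 1 0"
}}

```text
t: 11.25
tcp_pos: [0.5103, -0.0317, 0.0458]
tool_rot: [0.719, 0.695, 0.001, 0.002]
force: [1.1, -0.6, 5.5]
finger_gap: 0.146
gripper_force: 60.3
```

{"op": "step_arm", "data": {
  "targets": "0 0 0 0; 0 0 0 0; 0 0 0 0; 0 0 -15 0; 0 0 -40 0; 0 0 -70 0; -30 0 -70 0; -65 0 -70 0; -65 0 -70 0; -65 0 -70 0; -65 0 -70 0",
  "gripper": 0.3
}}

```text
t: 12.35
tcp_pos: [0.5053, -0.0954, 0.114]
tool_rot: [0.72, 0.694, -0.0, -0.001]
force: [-0.5, 0.6, -0.2]
finger_gap: 0.702
gripper_force: 0.0
```

```bash
cat > g.py <<'E'
from h import *
C=cam('wrist'); im=save('wrist','w8.png')
for q,z in [('hatch_mid',.085),('outer_door_grip',.113),('inner_door_grip',.113),('cassette_handle',.065),('cassette',.008)]: print(q,[(np.round(r['position'],1).tolist(),round(r['p'],2),atz(C,r['position'],z).round(4).tolist()) for r in manip.mark_of('wrist',q)])
s=manip.sense();print(s['tcp_pos'],s['force'],s['finger_gap'])
E
python3 g.py
```

```text
hatch_mid [([322.1, 69.7], 0.7, [0.5099, -0.0073, 0.085])]
outer_door_grip [([548.4, 207.9], 0.89, [0.6138, -0.0724, 0.113])]
inner_door_grip [([323.7, 105.7], 0.29, [0.51, -0.0222, 0.113])]
cassette_handle [([323.1, 113.8], 0.6, [0.5098, -0.0304, 0.065]), ([322.4, 74.2], 0.2, [0.5101, -0.0092, 0.065])]
cassette [([322.6, 105.8], 0.84, [0.5098, -0.0304, 0.008])]
[ 0.50586076 -0.09554144  0.11422047] [ 0.15289856 -0.35394743  0.35629695] 0.6998057502367053
```

View pics/w8.png

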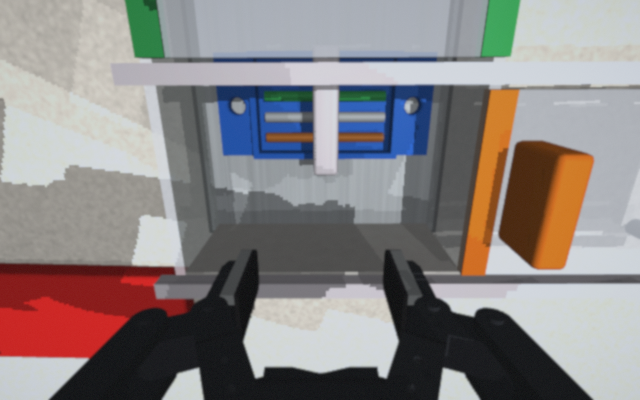

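The view shows the cassette lying flat under the rail with its handle end at (325,170), clear of the fingers. I'll shut the fingers, lower them behind the handle post and push it on under the rail.

{"op": "step_arm", "data": {
  "targets": "0 4 0 0; 0 4 0 0; 0 4 0 0; 0 4 0 0; 0 4 30 0; 0 4 60 0; 0 4 84 0; 0 4 84 0; 0 4 84 0; 0 4 84 0",
  "gripper": 1,
  "squeeze": 20
}}

```text
t: 13.65
tcp_pos: [0.5108, -0.0967, 0.0314]
tool_rot: [0.72, 0.694, 0.0, 0.001]
force: [0.4, -0.2, -0.2]
finger_gap: -0.001
gripper_force: 0.0
```

{"op": "step_arm", "data": {
  "targets": "8 0 0 0; 16 0 0 0; 22 0 0 0; 28 0 0 0; 34 0 0 0; 40 0 0 0; 46 0 0 0; 52 0 0 0; 58 0 0 0; 63 0 0 0; 66 0 0 0; 66 0 0 0"
}}

```text
t: 14.85
tcp_pos: [0.5121, -0.0298, 0.0303]
tool_rot: [0.719, 0.695, 0.0, -0.0]
force: [0.8, 0.4, 0.3]
finger_gap: 0.001
gripper_force: 0.0
```

{"op": "step_arm", "data": {
  "targets": "0 0 0 0; -10 0 0 0; -20 0 -20 0; -40 0 -60 0; -40 0 -110 0; -40 0 -110 0; -40 0 -110 0; -40 0 -110 0"
}}

```text
t: 15.65
tcp_pos: [0.5099, -0.0704, 0.1395]
tool_rot: [0.72, 0.694, -0.0, -0.001]
force: [-0.9, 0.2, -0.9]
finger_gap: 0.0
gripper_force: 0.0
```

```bash
sed -i s/w8/w9/ g.py; python3 g.py
```

```text
hatch_mid [([318.4, 118.8], 0.76, [0.5115, -0.0087, 0.085])]
outer_door_grip [([504.9, 234.0], 0.73, [0.6153, -0.0736, 0.113])]
inner_door_grip [([502.5, 235.5], 0.49, [0.6141, -0.0745, 0.113])]
cassette_handle []
cassette []
[ 0.51035125 -0.07011336  0.13931883] [-0.53294836  0.41630353 -0.13261018] -0.00043155213373335195
```

View pics/w9.png

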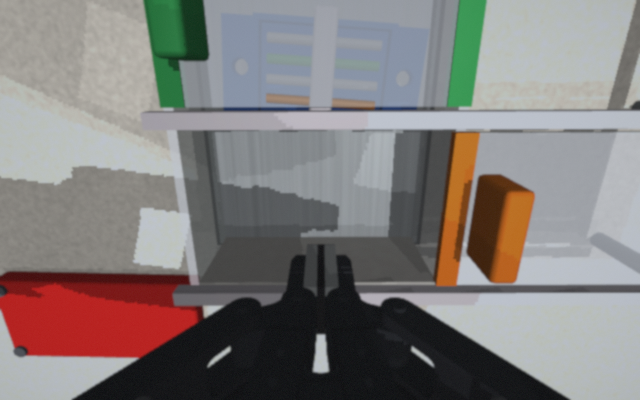

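The cassette now lies under the transparent green door, past the rail (holes at (240,66) and (402,78)). The outer half is empty and the orange grip is at (505,234).

```bash
python3 - <<'E'
from h import *
C=cam('wrist')
a,b=atz(C,(240,66),.018),atz(C,(402,78),.018);d=b-a
print((a+b)/2,np.linalg.norm(d),np.degrees(np.arctan2(d[1],d[0])))
go(.615,-.073,.094,-2)
E
```

```text
[0.51476446 0.01835229 0.018     ] 0.12220137730636725 -6.0220452294704625
shift [  0.8 104.8  45.1] turn -0.03 alt 180.0 q6 -0.32 curyaw -2.03 rows 2.3 0.0
```

{"op": "step_arm", "data": {
  "targets": "0 40 -10 0; 0 80 -10 0; 0 105 -10 0; 0 105 0 0; 0 105 25 0; 0 105 45 0; 0 105 45 0; 0 105 45 0",
  "gripper": 0.1
}}

```text
t: 16.75
tcp_pos: [0.6145, -0.0738, 0.0945]
tool_rot: [0.72, 0.694, -0.001, -0.001]
force: [0.6, 0.2, 0.1]
finger_gap: 0.903
gripper_force: 0.0
```

{"op": "step_arm", "data": {
  "targets": "0 0 0 0; 0 0 0 0; 0 0 0 0; 0 0 0 0; 0 0 0 0; 0 0 0 0",
  "gripper": 1,
  "squeeze": 40
}}

```text
t: 17.35
tcp_pos: [0.6154, -0.0741, 0.096]
tool_rot: [0.719, 0.695, -0.0, -0.0]
force: [-1.6, 0.3, 5.7]
finger_gap: 0.18
gripper_force: 40.3
```

{"op": "step_arm", "data": {
  "targets": "0 -8 0 0; 0 -25 0 0; 0 -45 0 0; 0 -65 0 0; 0 -85 0 0; 0 -105 0 0; 0 -125 0 0; 0 -140 0 0; 0 -152 0 0; 0 -162 0 0; 0 -168 0 0; 0 -168 0 0"
}}

```text
t: 18.55
tcp_pos: [0.4476, -0.0686, 0.0959]
tool_rot: [0.719, 0.695, -0.0, 0.001]
force: [-0.4, -1.4, 8.4]
finger_gap: 0.179
gripper_force: 41.3
```

{"op": "step_arm", "data": {
  "targets": "0 -1 0 0; 0 -2 0 0; 0 -3 0 0; 0 -4 0 0; 0 -5 0 0; 0 -5 0 0"
}}

```text
t: 19.15
tcp_pos: [0.4441, -0.0685, 0.096]
tool_rot: [0.72, 0.694, 0.001, 0.002]
force: [2.5, 0.4, 6.9]
finger_gap: 0.179
gripper_force: 41.1
```

{"op": "step_arm", "data": {
  "targets": "0 -1 0 0; 0 -2 0 0; 0 -3 0 0; 0 -3 0 0; 0 -3 0 0"
}}

```text
t: 19.65
tcp_pos: [0.4421, -0.0685, 0.096]
tool_rot: [0.72, 0.694, 0.001, 0.002]
force: [5.7, 0.3, 5.6]
finger_gap: 0.179
gripper_force: 40.9
```

{"op": "step_arm", "data": {
  "targets": "0 -1 0 0; 0 -3 0 0; 0 -3 0 0; 0 -3 0 0"
}}

```text
t: 20.05
tcp_pos: [0.4421, -0.0686, 0.096]
tool_rot: [0.72, 0.694, 0.003, 0.005]
force: [12.0, 5.7, 1.1]
finger_gap: 0.183
gripper_force: 40.7
```

{"op": "step_arm", "data": {
  "targets": "0 5 0 0; 0 5 0 0; 0 5 0 0; 0 5 0 0; 0 5 0 0",
  "gripper": 0.1
}}

```text
t: 20.55
tcp_pos: [0.4412, -0.0678, 0.0952]
tool_rot: [0.72, 0.694, -0.0, -0.001]
force: [0.2, -0.1, 0.9]
finger_gap: 0.901
gripper_force: 0.0
```

```bash
python3 - <<'E'
from h import *
s=manip.sense();print(s['tcp_pos'],s['finger_gap'],s['force'],s['tool_rot'])
go(.4463,.0535,.096,-2)
E
```

```text
[ 0.44120636 -0.06783274  0.09515314] 0.9010231235783823 [ 0.15309995 -0.05673354  0.89256019] [ 7.19708198e-01  6.94276434e-01 -2.59506519e-04 -5.24393184e-04]
shift [121.4   0.7  -0.8] turn -0.06 alt 179.9 q6 -0.37 curyaw -2.06 rows 2.4 0.0
```

{"op": "step_arm", "data": {
  "targets": "0 0 -25 0; 0 0 -55 0; 30 0 -60 0; 75 0 -60 0; 80 0 -60 0; 80 0 -60 0; 80 0 -60 0"
}}

```text
t: 21.25
tcp_pos: [0.4448, 0.0115, 0.1552]
tool_rot: [0.72, 0.694, -0.0, 0.0]
force: [-0.2, -0.3, -0.3]
finger_gap: 0.896
gripper_force: 0.0
```

```bash
sed -i s/w9/w10/ g.py; python3 g.py; python3 -c "
from h import *
T=cam('top');manip.snapshot('top')
for q in ('outer_door_grip','inner_door_grip'): print([(atz(T,r['position'],.113).round(4),r['p']) for r in manip.mark_of('top',q)])
go(.4463,.0535,.096,-2)"
```

```text
hatch_mid [([414.0, 228.4], 0.87, [0.5114, -0.0076, 0.085])]
outer_door_grip [([321.5, 329.1], 0.85, [0.4433, -0.0689, 0.113])]
inner_door_grip [([316.3, 156.9], 0.61, [0.4446, 0.0532, 0.113]), ([320.1, 327.0], 0.55, [0.4424, -0.067, 0.113]), ([412.4, 232.2], 0.53, [0.5023, 0.0034, 0.113])]
cassette_handle []
cassette []
[0.44481947 0.01120863 0.15516992] [-0.76206785 -0.26952715 -0.45559697] 0.892686330323893
[(array([ 0.4358, -0.0724,  0.113 ]), 0.86)]
[]
shift [41.9  0.  59.2] turn -0.09 alt 179.9 q6 -0.19 curyaw -2.09 rows 1.5 0.0
```

View pics/w10.png

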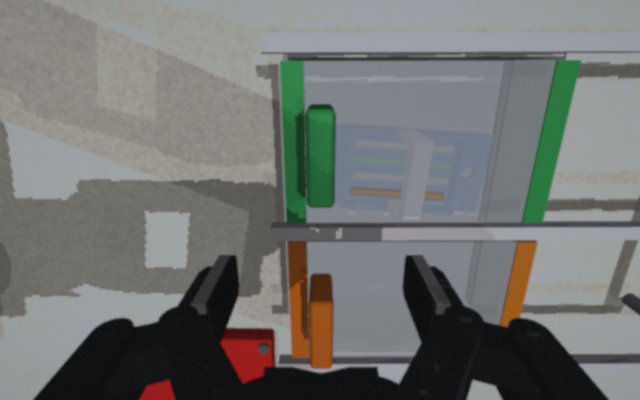

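Both doors are shut: the green grip at (320,156) and orange grip at (321,327) line up, and the cassette is visible under the green door. Next I open the inner door.

{"op": "step_arm", "data": {
  "targets": "20 0 0 0; 42 0 0 0; 42 0 20 0; 42 0 45 0; 42 0 59 0; 42 0 59 0; 42 0 59 0; 42 0 59 0"
}}

```text
t: 22.5
tcp_pos: [0.4469, 0.0539, 0.097]
tool_rot: [0.72, 0.694, 0.0, 0.001]
force: [-0.1, 0.1, -0.3]
finger_gap: 0.897
gripper_force: 0.0
```

{"op": "step_arm", "data": {
  "targets": "0 0 0 0; 0 0 0 0; 0 0 0 0; 0 0 0 0; 0 0 0 0; 0 0 0 0",
  "gripper": 1
}}

```text
t: 23.1
tcp_pos: [0.4463, 0.054, 0.0967]
tool_rot: [0.719, 0.695, 0.0, 0.0]
force: [-1.1, 0.2, 3.8]
finger_gap: 0.179
gripper_force: 39.9
```

{"op": "step_arm", "data": {
  "targets": "0 8 0 0; 0 25 0 0; 0 45 0 0; 0 65 0 0; 0 85 0 0; 0 105 0 0; 0 125 0 0; 0 140 0 0; 0 152 0 0; 0 162 0 0; 0 170 0 0; 0 173 0 0"
}}

```text
t: 24.3
tcp_pos: [0.6191, 0.0483, 0.0967]
tool_rot: [0.72, 0.694, -0.0, -0.001]
force: [-2.5, 0.9, 7.3]
finger_gap: 0.175
gripper_force: 40.2
```

{"op": "step_arm", "data": {
  "targets": "0 2 0 0; 0 4 0 0; 0 4 0 0; 0 4 0 0"
}}

```text
t: 24.7
tcp_pos: [0.621, 0.0483, 0.0967]
tool_rot: [0.719, 0.695, -0.001, -0.002]
force: [-4.8, 1.4, 8.2]
finger_gap: 0.178
gripper_force: 40.4
```

{"op": "step_arm", "data": {
  "targets": "0 -3 0 0; 0 -3 0 0; 0 -3 0 0; 0 -3 0 0; 0 -3 -25 0; 0 -3 -60 0; 0 -40 -70 0; 0 -80 -70 0; 0 -105 -70 0; 0 -105 -70 0; 0 -105 -70 0; 0 -105 -70 0",
  "gripper": 0.1
}}

```text
t: 25.9
tcp_pos: [0.5201, 0.0511, 0.1666]
tool_rot: [0.72, 0.694, 0.001, 0.001]
force: [-0.1, -0.6, -0.0]
finger_gap: 0.899
gripper_force: 0.0
```

```bash
sed -i s/w10/w11/ g.py; python3 g.py; python3 -c "
from h import *
go(.515,.022,.046,-6)"
```

```text
hatch_mid [([311.2, 271.3], 0.9, [0.5116, -0.0078, 0.085])]
outer_door_grip [([223.6, 362.1], 0.75, [0.4423, -0.0678, 0.113])]
inner_door_grip [([476.0, 217.1], 0.81, [0.6217, 0.0465, 0.113])]
cassette_handle [([317.2, 232.8], 0.89, [0.5172, 0.0156, 0.065])]
cassette [([317.0, 205.0], 0.94, [0.5167, 0.0177, 0.008])]
[0.51869581 0.05131812 0.16609877] [-0.06506901 -0.41505792 -1.09999784] 0.9029009608784816
shift [-29.4  -2.7 120.1] turn 3.95 alt -176.0 q6 -0.08 curyaw -2.05 rows 2.5 0.5
```

View pics/w11.png

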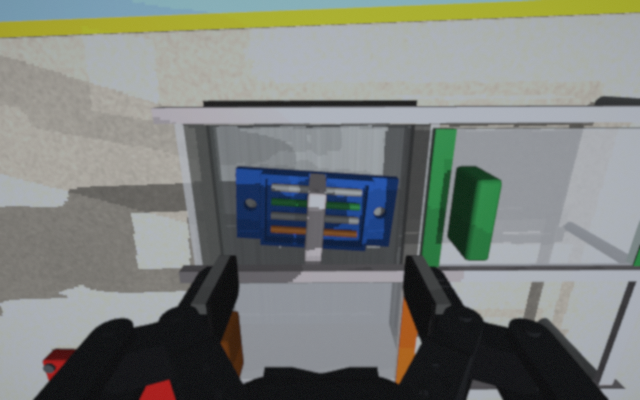

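The inner door is open and the cassette is clear, with holes at (250,203) and (379,213) and the handle at (317,218). I'll grip the handle, drag it clear of the rail and lift.

{"op": "step_arm", "data": {
  "targets": "-29 -1 30 4; -29 -1 60 4; -29 -1 85 4; -29 -1 105 4; -29 -1 120 4; -29 -1 120 4; -29 -1 120 4"
}}

```text
t: 26.9
tcp_pos: [0.5164, 0.0224, 0.0462]
tool_rot: [0.743, 0.669, -0.0, -0.0]
force: [0.6, -0.5, -0.6]
finger_gap: 0.9
gripper_force: 0.0
```

{"op": "step_arm", "data": {
  "targets": "0 0 0 0; 0 0 0 0; 0 0 0 0; 0 0 0 0; 0 0 0 0; 0 0 0 0",
  "gripper": 1,
  "squeeze": 60
}}

```text
t: 27.5
tcp_pos: [0.5162, 0.0225, 0.0469]
tool_rot: [0.743, 0.669, 0.0, 0.0]
force: [-1.2, 0.0, 6.1]
finger_gap: 0.148
gripper_force: 59.6
```

{"op": "step_arm", "data": {
  "targets": "4 0 0 0; 8 0 0 0; 12 0 0 -1; 16 0 0 -2; 20 0 0 -3; 24 0 0 -4; 28 0 0 -4; 32 0 0 -4; 36 0 0 -4; 38 0 0 -4; 38 0 0 -4; 38 0 0 -4"
}}

```text
t: 28.7
tcp_pos: [0.5211, 0.0601, 0.0469]
tool_rot: [0.719, 0.695, 0.001, 0.001]
force: [-0.6, -3.1, 6.3]
finger_gap: 0.155
gripper_force: 59.8
```

```bash
python3 -c "
from h import *
C=cam('wrist'); im=save('wrist','w12.png');print(manip.sense()['tcp_pos'])
for q,z in [('hatch_mid',.085),('cassette_handle',.065),('cassette',.008)]: print(q,[(np.round(r['position'],1).tolist(),round(r['p'],2),atz(C,r['position'],z).round(4).tolist()) for r in manip.mark_of('wrist',q)])
"
```

```text
[0.52108881 0.06011928 0.04693379]
hatch_mid []
cassette_handle [([319.8, 290.4], 0.89, [0.5213, 0.0549, 0.065])]
cassette [([318.0, 231.7], 0.98, [0.5202, 0.0561, 0.008])]
```

{"op": "step_arm", "data": {
  "targets": "0 -3 0 0; 0 -6 0 0; 0 -7 0 0; 0 -7 0 0; 0 -7 -5 0; 0 -7 -15 0; 0 -7 -30 0; 0 -7 -50 0; 0 -7 -75 0; 0 -7 -100 0; 0 -7 -123 0; 0 -7 -123 0"
}}

```text
t: 30.1
tcp_pos: [0.5138, 0.0607, 0.1717]
tool_rot: [0.72, 0.694, 0.001, 0.002]
force: [0.9, -0.3, -3.7]
finger_gap: 0.153
gripper_force: 58.7
```

```bash
python3 -c "
from h import *
s=manip.sense();print(s['tcp_pos'],s['force'],s['finger_gap'])
C=cam('wrist'); im=save('wrist','w13.png')
z0=s['tcp_pos'][2]-.0379
hsv=cv2.cvtColor(im,cv2.COLOR_RGB2HSV); m=cv2.inRange(hsv,(100,120,30),(130,255,255))
for q,z in [('hatch_mid',.085),('cassette_handle',z0+.057),('cassette',z0)]: print(q,[(np.round(r['position'],1).tolist(),round(r['p'],2),atz(C,r['position'],z).round(4).tolist()) for r in manip.mark_of('wrist',q)])
cv2.imwrite('pics/w13c.png',cv2.resize(im[100:300,140:500,::-1],(720,400)))
go(.4669,.2915,.17,7)
"
```

```text
[0.51381738 0.06069697 0.17169664] [ 0.87339227 -0.30734007 -3.68025839] 0.15299427886437278
hatch_mid []
cassette_handle [([322.9, 292.1], 0.95, [0.5153, 0.0552, 0.1908])]
cassette [([319.6, 230.8], 0.57, [0.5141, 0.0577, 0.1338])]
shift [229.  -52.7  -1.9] turn -9.04 alt 171.0 q6 -0.06 curyaw -2.04 rows 4.7 1.1
```

View pics/w13c.png

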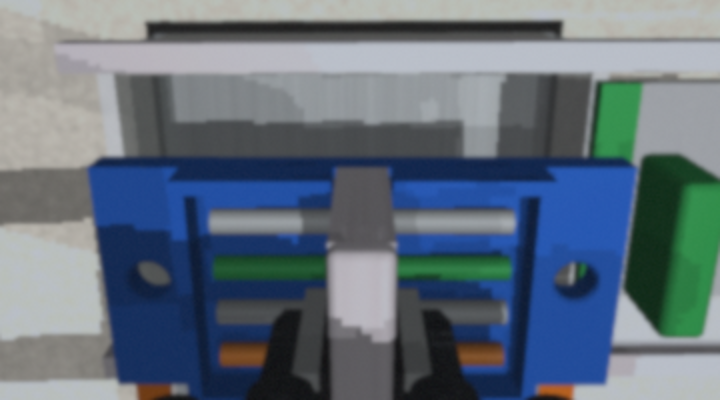

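```bash
cat > hol.py <<'E'
from h import *
c=manip.get_calibration('wrist');E=np.array(c['tool_from_camera']);f=cam('wrist')[0]
C=(f,c['cx'],c['cy'],E)
def tz(p,z): return atz(C,p,z)
a,b=tz((217,237),.0279),tz((428,238.5),.0279);d=b-a
print(a.round(4),b.round(4),np.linalg.norm(d),'mid',((a+b)/2).round(4),'ang of cassette x rel tool y (about tool z)',np.degrees(np.arctan2(-d[0],d[1])).round(2))
im=cv2.imread('pics/w13.png');h=cv2.cvtColor(im,cv2.COLOR_BGR2HSV)
for x0 in (202,412):
    s=h[222:254,x0:x0+32];print(s[::2,::2,2])
E
python3 hol.py
```

```text
[-0.002  -0.0588  0.0279] [-0.003   0.0627  0.0279] 0.12150779878480407 mid [-0.0025  0.002   0.0279] ang of cassette x rel tool y (about tool z) 0.48
[[ 83  82  82  82  82  83  80  82  83  82  83  91 103 103 103 101]
 [ 83  83  82  82  83  83  82  82  82  83  83  88 102 103 104 102]
 [ 82  82  82  83  82  83  83  82  82  82  83  89 102 103 102 101]
 [ 84  81  81  83  83  81  80  82  82  83  84  85  99 104 103 102]
 [ 83  83  82  78  77  79  78  79  80  81  81  84  99 102 103 102]
 [ 81  80  73  67  82  84  84  82  79  79  81  83  95 103 102 104]
 [ 81  73  62  60  82  87  86  84  84  81  79  81  89 101 103 104]
 [ 77  67  56  55  77  87  86  85  84  84  82  79  89 102 103 103]
 [ 76  65  55  57  62  80  88  84  84  84  83  79  85 101 103 102]
 [ 76  65  57  58  61  63  77  84  83  84  83  79  81  97 103 103]
 [ 78  70  60  59  60  61  63  67  72  71  70  72  79  93 103 102]
 [ 81  75  66  60  61  64  64  63  63  62  63  71  81  92 103 102]
 [ 83  80  76  68  64  63  63  64  64  65  71  78  82  90 100  98]
 [ 83  81  81  78  73  69  66  66  68  73  79  83  82  85  87  84]
 [ 84  82  
[... 496 characters left out ...]
  81  89 113 140 155 156 156]
 [156 157 157 148 115  85  99 138  67  93  91  68 101 140 155 156]
 [156 158 154 122  85  81 112 140  63  96  72  53  73 114 150 157]
 [157 157 144 104  91  91 126 139  60  69  56  56  61  92 145 156]
 [156 155 135  87  79  81 118 118  56  59  60  56  60  89 145 156]
 [157 156 135  86  76  76  91  84  62  62  60  58  66 107 148 156]
 [156 156 141  99  75  69  67  66  63  61  60  65  92 124 153 156]
 [156 157 151 130  90  67  65  65  63  64  68  96 122 147 156 156]
 [155 157 155 148 130 104  85  81  81  91 112 128 146 155 158 156]
 [156 156 155 156 150 142 132 129 127 132 140 149 156 156 156 157]
 [157 157 156 156 155 155 152 151 151 153 154 155 156 155 155 155]]
```

```bash
python3 - <<'E'
from h import *
c=manip.get_calibration('wrist');f=cam('wrist')[0]
T=np.eye(4);T[:3,:3]=R.from_quat([.707,.708,-.001,0]).as_matrix()
y=np.radians(.08);T[:3,:3]=np.array([[-np.sin(y),np.cos(y),0],[np.cos(y),np.sin(y),0],[0,0,-1]]);T[:3,3]=(.4604,.3395,.1403)
C2=(f,c['cx'],c['cy'],T@np.array(c['tool_from_camera']))
k=np.load('c1.npy');C1=(f,c['cx'],c['cy'],k[0])
for C,l,r in ((C2,(254.3,248.9),(401.7,233.9)),(C1,(259.3,202.2),(376.4,189.2))):
    a,b=atz(C,l,.042),atz(C,r,.042);d=b-a;print(a.round(4),b.round(4),np.linalg.norm(d).round(4),((a+b)/2).round(4),np.degrees(np.arctan2(d[1],d[0])).round(2))
for n,l,r in (('w2',(254,252),(402,236)),):
    im=cv2.imread('pics/w2.png')
    for p in (l,r): print(cv2.cvtColor(im,cv2.COLOR_BGR2HSV)[p[1]-14:p[1]+14,p[0]-8:p[0]+9,2])
Ct=cam('wrist');Cw=(f,c['cx'],c['cy'],np.array(c['tool_from_camera']))
a,b=atz(Cw,(214,240),.0279),atz(Cw,(428.3,240),.0279);print((a+b)/2,a-b)
E
```

```text
[0.4068 0.2908 0.042 ] [0.527  0.3046 0.042 ] 0.121 [0.4669 0.2977 0.042 ] 6.54
[0.4065 0.2875 0.042 ] [0.5276 0.3021 0.042 ] 0.122 [0.467  0.2948 0.042 ] 6.86
[[ 83  83  84  85  84  83  83  83  84  84  84  84  84  84  84  85  85]
 [ 83  84  84  85  84  83  85  83  84  84  84  84  84  85  86  85  85]
 [ 84  85  84  84  83  82  83  84  82  83  85  85  86  86  85  86  86]
 [ 86  87  86  85  83  81  79  79  79  79  81  83  84  85  85  86  85]
 [ 85  85  85  83  83  77  76  74  72  71  73  75  78  81  83  82  84]
 [ 85  83  81  79  78  75  71  69  67  66  66  69  69  72  76  81  83]
 [ 84  83  78  76  75  70  65  63  64  62  62  64  63  65  71  75  79]
 [ 84  83  81  76  73  68  64  62  62  63  63  62  60  61  63  69  75]
 [ 84  83  79  76  71  66  64  62  64  63  62  61  60  58  58  63  68]
 [ 84  85  82  77  68  64  63  64  63  63  62  61  57  59  57  57  61]
 [ 85  84  82  76  69  65  64  64  63  63  64  61  61  57  56  55  59]
 [ 84  83  82  74  68  65  63  63  64  64  63  63  60  58  57  56  57]
 [ 84  83  79  72  67  66  66  67  66  64  64  61  60  57  55  56  61]
 [ 82  82  76  71
[... 2425 characters left out ...]
37 143 144 144 145 143 139 125 111 107 114]
 [116 115 107  91  90 111 132 140 143 143 143 141 134 121 110 111 114]
 [116 113 111 102  94  99 116 131 136 140 136 131 122 113 111 113 115]
 [114 114 112 108 102  98 105 114 123 126 123 117 110 111 113 113 114]
 [114 114 113 113 111 107 104 107 112 114 111 108 111 113 112 113 113]
 [113 113 114 114 114 112 111 111 111 112 113 112 113 114 113 114 112]
 [113 112 113 113 112 111 114 112 112 113 112 113 113 114 113 112 113]
 [113 112 112 113 113 113 112 112 114 113 112 113 113 113 112 113 111]
 [113 111 112 113 113 111 112 114 113 112 113 113 112 112 112 113 112]]
[-0.00397972  0.00113894  0.0279    ] [ 6.77220481e-05 -1.23709656e-01  0.00000000e+00]
```

```bash
python3 - <<'E'
from h import *
c=manip.get_calibration('wrist');f=cam('wrist')[0]
T=np.eye(4)
y=np.radians(.08);T[:3,:3]=np.array([[-np.sin(y),np.cos(y),0],[np.cos(y),np.sin(y),0],[0,0,-1]]);T[:3,3]=(.4604,.3395,.1403)
C=(f,c['cx'],c['cy'],T@np.array(c['tool_from_camera']))
a,b=atz(C,(253.2,256.9),.042),atz(C,(403.2,240.3),.042);d=b-a;m=(a+b)/2;ang=np.arctan2(d[1],d[0])
print(a.round(4),b.round(4),np.linalg.norm(d).round(4),m.round(4),np.degrees(ang))
ox,oy=-.0040,.0011
t=m[:2]-ox*np.array([-np.sin(ang),np.cos(ang)])-oy*np.array([np.cos(ang),np.sin(ang)]);print(t)
go(t[0],t[1],.17,np.degrees(ang))
E
```

```text
[0.4054 0.2833 0.042 ] [0.5287 0.2988 0.042 ] 0.1243 [0.467  0.2911 0.042 ] 7.15474673704049
[0.46543276 0.29491661]
shift [232.4 -54.3  -1.9] turn -9.2 alt 170.8 q6 -0.06 curyaw -2.04 rows 4.8 1.1
```

{"op": "step_arm", "data": {
  "targets": "15 -3 0 -1; 40 -8 0 -2; 70 -15 0 -4; 105 -24 0 -6; 140 -33 0 -8; 175 -42 0 -9; 205 -49 0 -9.2; 225 -53 0 -9.2; 232 -54 0 -9.2; 232 -54 0 -9.2; 232 -54 0 -9.2; 232 -54 0 -9.2"
}}

```text
t: 31.5
tcp_pos: [0.4675, 0.2933, 0.169]
tool_rot: [0.662, 0.749, -0.001, -0.0]
force: [0.0, 0.2, -3.5]
finger_gap: 0.151
gripper_force: 58.6
```

```bash
python3 - <<'E'
from h import *
go(.4654,.2949,.085,7.15)
s=manip.sense();print(s['force'],s['ft_torque'])
C=cam('wrist'); im=save('wrist','w14.png')
c=manip.get_calibration('wrist');Cw=(C[0],C[1],C[2],np.array(c['tool_from_camera']))
hsv=cv2.cvtColor(im,cv2.COLOR_RGB2HSV)
# non-face pixels near the expected holes
for x in (214,428):
    w=hsv[222:260,x-20:x+21].astype(int); face=np.median(w[:,:,2]); m=((w[:,:,2]<.75*face)|(w[:,:,1]<100)).astype(np.uint8)
    n,l,st,ce=cv2.connectedComponentsWithStats(m); i=1+np.argmax(st[1:,4]); print(face,st[i],ce[i]+[x-20,222])
E
```

```text
shift [ 1.9 -1.8 84. ] turn -0.06 alt 179.9 q6 0.23 curyaw 7.09 rows 1.7 0.0
[ 0.04899059  0.17580476 -3.49967594] [-0.01289819  0.02101584  0.04736684]
98.0 [ 10  10  20  17 253] [213.60869565 239.74703557]
150.0 [  9   9  22  19 308] [427.91883117 240.35714286]
```

{"op": "step_arm", "data": {
  "targets": "2 -2 15 0; 2 -2 35 0; 2 -2 52 0; 2 -2 66 0; 2 -2 76 0; 2 -2 82 0; 2 -2 82 0; 2 -2 82 0; 2 -2 82 0; 2 -2 82 0"
}}

```text
t: 32.55
tcp_pos: [0.4656, 0.2962, 0.088]
tool_rot: [0.662, 0.75, 0.001, 0.0]
force: [-0.2, -0.3, -2.8]
finger_gap: 0.154
gripper_force: 58.6
```

```bash
python3 -c "
from h import *
go(.4654,.2949,.064,7.15);print(manip.sense()['tcp_pos'],manip.sense()['force'],manip.sense()['qd'].round(3))"
```

```text
shift [-1.3 -0.4 24. ] turn 0.01 alt -180.0 q6 0.24 curyaw 7.16 rows 0.5 0.0
[0.46564185 0.29624938 0.08795639] [-0.15859798 -0.30120531 -2.75908609] [-0.     0.002  0.004 -0.002 -0.     0.001]
```

{"op": "step_arm", "data": {
  "targets": "-1 0 2 0; -1 0 4 0; -1 0 6 0; -1 0 8 0; -1 0 9 0; -1 0 10 0; -1 0 10 0; -1 0 10 0"
}}

```text
t: 33.35
tcp_pos: [0.4654, 0.295, 0.0773]
tool_rot: [0.662, 0.75, -0.0, -0.0]
force: [-0.8, -0.5, -3.1]
finger_gap: 0.153
gripper_force: 58.7
```

{"op": "step_arm", "data": {
  "targets": "0 0 2 0; 0 0 4 0; 0 0 6 0; 0 0 8 0; 0 0 10 0; 0 0 10 0; 0 0 10 0"
}}

```text
t: 34.05
tcp_pos: [0.4653, 0.295, 0.0672]
tool_rot: [0.662, 0.75, -0.0, -0.0]
force: [-0.7, 0.2, -3.9]
finger_gap: 0.15
gripper_force: 58.6
```

{"op": "step_arm", "data": {
  "targets": "0 0 1 0; 0 0 2 0; 0 0 3 0; 0 0 4 0; 0 0 4 0; 0 0 4 0"
}}

```text
t: 34.65
tcp_pos: [0.4655, 0.2951, 0.0649]
tool_rot: [0.662, 0.75, 0.0, 0.0]
force: [-2.4, -0.8, 9.3]
finger_gap: 0.152
gripper_force: 60.3
```

{"op": "step_arm", "data": {
  "targets": "0 0 -1 0; 0 0 -1 0; 0 0 -1 0; 0 0 -1 0; 0 0 -1 0; 0 0 -1 0; 0 0 -15 0; 0 0 -40 0; 0 0 -75 0; 0 0 -110 0; 0 0 -110 0; 0 0 -110 0",
  "gripper": 0.1
}}

```text
t: 35.85
tcp_pos: [0.4656, 0.2952, 0.174]
tool_rot: [0.662, 0.75, 0.001, 0.0]
force: [-0.6, 0.0, 0.2]
finger_gap: 0.898
gripper_force: 0.0
```

```bash
python3 - <<'E'
from h import *
s=manip.sense();print(s['t'],s['tcp_pos'],s['finger_gap'])
C=cam('wrist'); im=save('wrist','w15.png')
for q,z in [('stand_top',.02),('cassette_handle',.083),('cassette',.026)]: print(q,[(np.round(r['position'],1).tolist(),round(r['p'],2),atz(C,r['position'],z).round(4).tolist()) for r in manip.mark_of('wrist',q)])
S=cam('scene');T=cam('top');manip.snapshot('scene');manip.snapshot('top')
p=[ray(C,manip.mark_of('wrist','cassette_handle')[0]['position'])]
for n,K in (('scene',S),('top',T)):
    for q in ('cassette_handle','beaker','amber_jar','screwdriver','outer_door_grip'):
        r=manip.mark_of(n,q); print(n,q,[(np.round(x['position']).tolist(),round(x['p'],2)) for x in r[:2]])
        if q=='cassette_handle' and r: print(tri(p+[ray(K,r[0]['position'])]))
cv2.imwrite('pics/w15c.png',cv2.resize(im[100:340,140:500,::-1],(720,480)))
E
```

```text
35.85 [0.46562138 0.2951762  0.17401232] 0.8978752868952298
stand_top []
cassette_handle [([320.0, 206.3], 0.86, [0.4671, 0.2872, 0.083])]
cassette [([579.0, 171.5], 0.53, [0.701, 0.328, 0.026])]
scene cassette_handle [([412.0, 161.0], 0.83)]
(array([0.46892127, 0.28946116, 0.08495376]), [2.4, 2.4])
scene beaker [([380.0, 131.0], 0.79)]
scene amber_jar [([229.0, 373.0], 0.86)]
scene screwdriver [([476.0, 237.0], 0.88)]
scene outer_door_grip [([295.0, 202.0], 0.88), ([325.0, 216.0], 0.24)]
top cassette_handle [([204.0, 188.0], 0.56)]
(array([0.46045064, 0.29416425, 0.09739594]), [6.1, 6.1])
top beaker [([177.0, 268.0], 0.64)]
top amber_jar [([458.0, 149.0], 0.87)]
top screwdriver [([224.0, 108.0], 0.59)]
top outer_door_grip [([342.0, 212.0], 0.84)]
```

```bash
python3 -c "
from station import manip
print(manip.sign_off())"
```

```text
the job is handed in; nothing more can be done
None
```

I passed the cassette through the hatch and set it on the grey stand over both dowels, released at the expected home height, with the outer door shut against its stop; the job is handed in at about 36 s, but no verdict came back.

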